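# Present the thrust ball to the turntable bearing

### The job

Swing the little pine crate's slat gate wide open (its upright brass peg is the handle), then draw the blue ball dish with the red handle bar out through the open front and lift it well clear of the table in front of the crate. Turn it a quarter turn from the way it stood in the crate, so that its white pouring lip faces the side of the table (left or right) on which the brass bearing housing stands; keep the dish level and the loose steel ball in its middle all the way, and leave everything else alone. Finish while still holding the dish there, level and still, with the gate left open.

Things in the scene. Friction and masses are not known exactly. Their poses are not given: they have to be found in the camera images.
- crate: Fixed pine crate 150 (x) x 140 (y) x 76 mm tall; origin at the centre of its underside, on the table. Front (gate side) is its -x, yawed up to 17 degrees. Floor 8 mm thick, 124 mm clear between the side walls and at the mouth. The roof (top 76, underside 68 mm) has a 46 mm wide slot along x over the middle, open at the front: the dish's handle stands up through it, the dish is too wide for it.
- gate (a joint): Slat gate angle, rad: 0 shut, grows as the free end swings out to the crate's -x; stop at 1.9; wide open is 1.5 to 1.7. Starts 0 to 0.2. Vertical hinge at the crate's left front corner (80 mm ahead and 68 mm to +y of the crate's origin). Gate 135 mm wide, 9 mm thick, top 71 mm above the table. Light friction (0.05 N m) keeps it where it is left.
- gate_grip (a point): On the axis of the gate's upright brass peg, 14 mm in diameter, 105 mm above the table; peg top at 122 mm, free all round above the gate's top (71 mm). It stands near the free end, 112 mm from the hinge along the gate and 22 mm out from its middle plane on the outer side.
- gate_hinge (a point): Point on the gate's vertical hinge axis, at the height of gate_grip.
- dish: Blue enamelled round dish, 102 mm across, rim 21 mm high, about 0.2 kg; its hollow is a shallow cone (10 degrees out to 28 mm radius, then 26 degrees to the rim). Origin at the centre of its underside, z up; -x is the side of the white pouring lip, +x that of the handle's post. It starts on the crate floor, lip towards the gate.
- dish_grip (a point): Middle of the red handle bar, above the dish's centre, 110 mm above its underside (118 mm above the table in the crate). The bar lies along the dish's x, 12 mm wide, 16 mm high, from 34 mm on the lip side to 52 mm on the post side; free below down to the dish, save for its post (10 x 12 mm) at the +x rim.
- dish_lip (a point): Tip of the white pouring lip, 60 mm from the dish's centre along its -x, about 21 mm above its underside.
- dish_mid (a point): Where the ball's centre rests when it lies in the middle of the dish: on the dish's axis, 16 mm above its underside.
- ball_center (a point): Centre of the loose polished steel ball, 20 mm in diameter, 33 g; it rolls easily.
- bearing: Brass turntable bearing housing: a flange 90 mm across and 10 mm thick with an open tube 44 mm across rising to 70 mm; origin at the centre of its underside. It stands about 0.34 m to the left (+y) or to the right (-y); not to be touched.
- clamp: Knurled aluminium record clamp, 80 mm across, 45 mm tall, on the other side from the bearing; origin at the centre of its underside. Leave it alone.
- cup: White enamel mug, 80 mm across, 85 mm tall, far left. Leave it alone.
- bottle: Corked amber glass bottle, 56 mm across, 133 mm tall, far right. Leave it alone.
- brush: Horn-handled stylus brush, 120 mm long, lying near left. Leave it alone.
- magnifier: Brass pocket magnifier, 60 mm across with a 55 mm handle, lying near right. Leave it alone.
Things that resemble listed ones, but are neither listed nor needed, are in the scene too. Leave any green or turquoise look-alike of the dish alone.

How it is judged:
By the outcome, as a careful person would: the job done as asked, in the order asked, and still so for the second after the job is handed in, while the arm keeps its last pose, push and grip.
It also fails if it takes over 58 s, if anything falls off the work surface, if the arm or the gripper's body presses on something with over 40 N, if the wrist force passes 120 N, or if a joint passes its speed limit or range.

### The arm

A 6-joint arm with a two-finger parallel gripper is mounted at the origin on the work surface. World frame = base frame: x ahead of the robot, y to its left, z up, the work surface at z = 0. Lengths are in m, angles in rad, forces in N, time in s.
With the tool pointing down it reaches from about 0.35 to 0.975 m from the base axis. Payload 4.9 kg.
Tool frame: the origin (TCP) lies at the very end of the fingers, on their centre line; the grasp point (between the pads) lies 19 mm behind it (manip.grasp_offset is the distance from the TCP to the grasp point, in m); z points along the fingers, y is the line along which they close (so a half turn about z gives the same grasp; the last joint's range is limited). The gripper opens to 85 mm and grips with 20 to 120 N. Pads are 22 mm wide; open, the fingers measure 114 mm over their backs; the gripper's body (76 mm by 85 mm) begins 54 mm behind the grasp point. The pads swing forward as they close: fully open they stand 13 mm farther back than shut.
Start: joints at [1.158, 0.053, 1.613, -0, 1.476, -0.119], TCP at [0.181, 0.598, 0.231] pointing down, gripper open.
Joint ranges: [-3.01, 3.01], [-1.01, 2.22], [0.06, 2.58], [-1.02, 4.17], [0.09, 2.62], [-3.14, 3.14]. Speed limits (rad/s): [2.57, 2.57, 3.14, 3.14, 3.14, 3.14].

### API

Orientations are given as a unit quaternion [w, x, y, z].
In Python, from plant import manip, eyes, job_done, models gives the robot as it stands.
- The arm moves only by the tool servo_tool, never from a script. Its argument "motion" is one flat list of numbers, 5 for each row, row after row: the opening, from -1 (shut) to 1 (fully open), then the shift along the tool's x, y, z normalised to -1 to 1, where 1 is 120 mm, then the turn about the tool's z normalised to -1 to 1, where 1 is 45 degrees. A call has 1 to 5 rows; each row is the pose to reach, as a shift and turn from the pose commanded when the call began, along the tool's axes at that moment; what a row does not reach only later rows make up. A row lasts 1/8 s, in which the tool goes at most 62.5 mm and 10.7 degrees, less where a joint would pass 70% of its speed; a pose out of reach is approached as far as the arm can. A call with a number of a shift or a turn outside -1 to 1 is refused whole. A call with a gripper value outside its range is refused whole. The fingers move at their own pace and stop on an object; the grip force is fixed at half the most. Time passes only in rows, so rows that repeat a pose let the fingers close. It gives the time, the measured TCP pose, the force, the opening and the grip force at its end, in the units of the state.
- manip.state(): the state, without advancing time (a new reading comes with each control period).
- eyes.grab_frame(name): name is "side" or "top" or "wrist"; returns (picture, depth): 400x640x3 uint8, red, green, blue; 400x640 float32, m along the optical axis (not along the pixel's ray), 0 where there is no reading.
- eyes.camera_params(name): a dict with "fov_y" (degrees; the focal length in pixels is half the picture's height over the tangent of half this angle, whatever the lens; pixels are square), "cx", "cy" (the principal point, pixels), "D" ([k1, k2, p1, p2, k3] as OpenCV has them; the pictures are not rectified), "pose" (4x4, takes a point from camera to world coordinates); the wrist camera has in their place "T_tool_cam" (4x4, takes a point from camera to tool coordinates, whose origin is the TCP and whose axes are the flange's). Camera axes: x right, y up, looking along -z (the intrinsics and any distortion apply to the point x, -y, -z); pixel columns grow to the right and rows downward; lengths in m; the calibration is good to about 2 mm. A picture is of the moment at which its call begins: read the wrist's pose just before it. camera_params takes no time and is no camera call.
- job_done(): hands the job in; it is judged then, once.
Trained networks look in the newest picture that a camera, given by its name, has taken for a name from the list of things; names that differ only in an ending like _2 or _b are one class to them, and where a whole thing is asked for, a point or a joint stands for the part that bears it (a point fixed in the world has none). Each returns a list of dicts, best first, with "p" (0 to 1); they miss things now and then, are a little off and sometimes report something else, mostly with a low value. They report only what shows in the picture. A call takes as long as a camera call. They do not tell look-alikes from the thing itself.
- models.regions_of(camera, label): "mask" (400x640 bool, what is visible of it) and "pixel" ([column, row] in pixels, amid what is visible of it).
The state is a dict: "time": time; "joint_pos": joint angles; "joint_vel": joint speeds; "joint_efforts": joint torques, N m; "tool_pos": TCP position; "tool_rot": TCP orientation; "contact_force": force on the tool from outside, world axes, zero at the start; "ft_torque": the same for the moment, N m; "gripper_width": opening from 0.0 (shut) to 1.0 (fully open); "grasp_force": force on a finger pad.
Only numpy, scipy, OpenCV 4.12 (cv2) and the standard library are available. Lean on these libraries where they do the work, as an engineer would, in place of code of your own. Each camera call takes 0.05 s, during which the arm holds its last target. There are 200 camera calls.

## Working session

There is one attempt and no reset: what is moved stays moved. The work goes in short steps, Python scripts to look and compute and a tool call to move; the robot and the scene stay as the last step left them, time stands still between calls to the robot, and variables do not carry over. Pictures are saved under pics/ and viewed, at most 10 in all, crops included, and the job is handed in when it is done.

Besides the shell and the picture viewer there is one more tool, called after ">>>" by a JSON object that holds its "method" and its "body", one argument or row to a line. servo_tool: Moves the arm, as the interface text tells. Its arguments: {"type":"object","properties":{"motion":{"type":"array","items":{"type":"number","minimum":-1,"maximum":1}}},"required":["motion"]}

```bash
mkdir -p pics; cat > h.py <<'E'
import numpy as np, cv2
from plant import manip, eyes, job_done, models
from scipy.spatial.transform import Rotation as R
def Rt(q): return R.from_quat([q[1],q[2],q[3],q[0]]).as_matrix()
def K(c):
    f=200/np.tan(np.radians(c["fov_y"])/2); return np.array([[f,0,c["cx"]],[0,f,c["cy"]],[0,0,1.]])
def campose(name,s):
    c=eyes.camera_params(name)
    if name!="wrist": return c,np.array(c["pose"])
    T=np.eye(4);T[:3,:3]=Rt(s["tool_rot"]);T[:3,3]=s["tool_pos"]
    return c,T@np.array(c["T_tool_cam"])
def unproj(c,T,px,d):
    px=np.asarray(px,float).reshape(-1,1,2)
    n=cv2.undistortPoints(px,K(c),np.array(c["D"],float)).reshape(-1,2)
    d=np.asarray(d).reshape(-1)
    P=np.c_[n[:,0]*d,-n[:,1]*d,-d]
    return P@T[:3,:3].T+T[:3,3]
def cloud(name,mask=None,s=None,d=None):
    c,T=campose(name,s)
    m=(d>0) if mask is None else (mask&(d>0))
    v,u=np.nonzero(m)
    return unproj(c,T,np.c_[u,v],d[v,u]),u,v
def save(n,im): cv2.imwrite("pics/"+n,im[:,:,::-1])
E
python3 - <<'E'
from h import *
s=manip.state(); print(s)
for n in ["top","side"]:
    im,d=eyes.grab_frame(n); save(n+"0.png",im); np.save(n+"0.npy",d); np.save(n+"i.npy",im)
    for l in ["crate","gate","gate_grip","dish","dish_grip","ball_center","bearing","clamp"]:
        for r in models.regions_of(n,l)[:3]:
            P,u,v=cloud(n,r["mask"],s,d)
            print(n,l,round(r["p"],2),np.round(r["pixel"]),r["mask"].sum(),np.round(np.median(P,0),3) if len(P) else None, np.round(P.max(0),3) if len(P) else None)
    print(time:=manip.state()["time"])
print(manip.grasp_offset)
a=cv2.imread("pics/top0.png");b=cv2.imread("pics/side0.png")
E
```

```text
{'time': 0.0, 'joint_pos': array([ 1.15798184e+00,  5.33550562e-02,  1.61430319e+00, -6.07582092e-06,
        1.47600670e+00, -1.19025943e-01]), 'joint_vel': array([-0.00222545, -0.0033956 ,  0.0005657 , -0.00093566,  0.00101743,
       -0.000757  ]), 'joint_efforts': array([-2.19288131e-04, -3.93687952e+01, -3.70175958e+01, -1.76874814e-04,
        7.07073210e-03, -1.74704394e-05]), 'tool_pos': array([0.1807504 , 0.59763565, 0.23005865]), 'tool_rot': array([-2.69378916e-04,  1.46366194e-01,  9.89229935e-01, -1.00052232e-03]), 'contact_force': array([ 0.14599672, -0.1981856 , -0.45719579]), 'ft_torque': array([ 0.02387039, -0.0297959 ,  0.01324679]), 'grasp_force': 0.0, 'gripper_width': 0.9995456238442146}
top crate 0.61 [314. 157.] 2733 [0.654 0.022 0.075] [0.76  0.113 0.126]
top gate 0.7 [301. 183.] 449 [0.584 0.041 0.069] [0.629 0.122 0.124]
top gate_grip 0.71 [301. 180.] 419 [0.583 0.039 0.069] [0.622 0.115 0.124]
top dish 0.87 [308. 148.] 688 [0.665 0.025 0.027] [0.739 0.061 0.131]
top dish 0.68 [371. 219.] 1254 [ 0.471 -0.139  0.017] [ 0.524 -0.082  0.122]
top dish 0.67 [244. 1
[... 591 characters left out ...]
te_grip 0.86 [342. 189.] 410 [0.562 0.015 0.067] [0.645 0.175 0.122]
side dish 0.93 [377. 166.] 298 [0.683 0.026 0.104] [0.716 0.074 0.128]
side dish 0.9 [341. 255.] 1464 [ 0.475 -0.14   0.016] [ 0.534 -0.078  0.119]
side dish 0.89 [405. 246.] 1191 [ 0.63  -0.183  0.016] [ 0.698 -0.108  0.12 ]
side dish_grip 0.69 [341. 255.] 1491 [ 0.475 -0.139  0.015] [ 0.552 -0.053  0.119]
side dish_grip 0.68 [354. 149.] 847 [0.7   0.206 0.016] [0.793 0.361 0.121]
side dish_grip 0.56 [404. 246.] 1195 [ 0.631 -0.182  0.016] [ 0.726 -0.086  0.12 ]
side bearing 0.74 [271. 145.] 585 [0.494 0.337 0.012] [0.543 0.406 0.073]
side clamp 0.94 [384. 332.] 1111 [ 0.455 -0.369  0.023] [ 0.502 -0.323  0.048]
0.9
0.0187
```

```bash
python3 - <<'E'
from h import *
a=cv2.imread("pics/top0.png")[70:290,150:490];b=cv2.imread("pics/side0.png")[110:360,230:520]
cv2.imwrite("pics/t1.png",cv2.resize(a,None,fx=2.3,fy=2.3,interpolation=cv2.INTER_CUBIC))
cv2.imwrite("pics/s1.png",cv2.resize(b,None,fx=2.3,fy=2.3,interpolation=cv2.INTER_CUBIC))
d=np.load("top0.npy");P,u,v=cloud("top",None,None,d)
im=np.load("topi.npy")[v,u].astype(int)
ds=np.load("side0.npy");Ps,us,vs=cloud("side",None,None,ds);ims=np.load("sidei.npy")[vs,us].astype(int)
for nm,P,im in(("top",P,im),("side",Ps,ims)):
  box=(P[:,0]>.5)&(P[:,0]<.8)&(P[:,1]>-.1)&(P[:,1]<.15)
  red=box&(im[:,0]>1.8*im[:,1])&(im[:,0]>1.8*im[:,2])&(P[:,2]>.1)
  Q=P[red];print(nm,"red",len(Q),Q.mean(0).round(3),Q.min(0).round(3),Q.max(0).round(3))
  if len(Q)>4:
    w,V=np.linalg.eigh(np.cov(Q[:,:2].T));print(np.degrees(np.arctan2(V[1,1],V[0,1])))
  peg=box&(P[:,2]>.085)&(P[:,0]<.63);Q=P[peg];print("peg",len(Q),np.median(Q,0).round(3),Q.min(0).round(3),Q.max(0).round(3))
  roof=box&(P[:,2]>.073)&(P[:,2]<.081)
  Q=P[roof];r=cv2.minAreaRect((Q[:,:2]*1000).astype(np.float32));print("roof",len(Q),r)
  g=box&(P[:,2]>.064)&(P[:,2]<.0725)&(P[:,0]<.64);Q=P[g];print("gate",len(Q));print(cv2.minAreaRect((Q[:,:2]*1000).astype(np.float32)))
E
```

```text
top red 138 [0.672 0.022 0.125] [0.637 0.007 0.116] [0.708 0.038 0.131]
162.29255915538207
peg 37 [0.548 0.017 0.121] [0.543 0.011 0.086] [0.556 0.024 0.124]
roof 1847 ((661.48828125, 27.156585693359375), (142.21331787109375, 174.69676208496094), 72.50896453857422)
gate 208
((591.07470703125, 38.79346466064453), (95.4404067993164, 149.69796752929688), 0.16818560659885406)
side red 174 [0.671 0.021 0.12 ] [0.636 0.004 0.108] [0.709 0.038 0.129]
162.57333444586249
peg 60 [0.547 0.014 0.106] [0.542 0.009 0.085] [0.556 0.022 0.122]
roof 807 ((649.6351928710938, 28.6173095703125), (144.45379638671875, 198.2645263671875), 73.57525634765625)
gate 294
((591.3466796875, 37.18697738647461), (152.33718872070312, 95.6947250366211), 89.89583587646484)
```

View pics/t1.png

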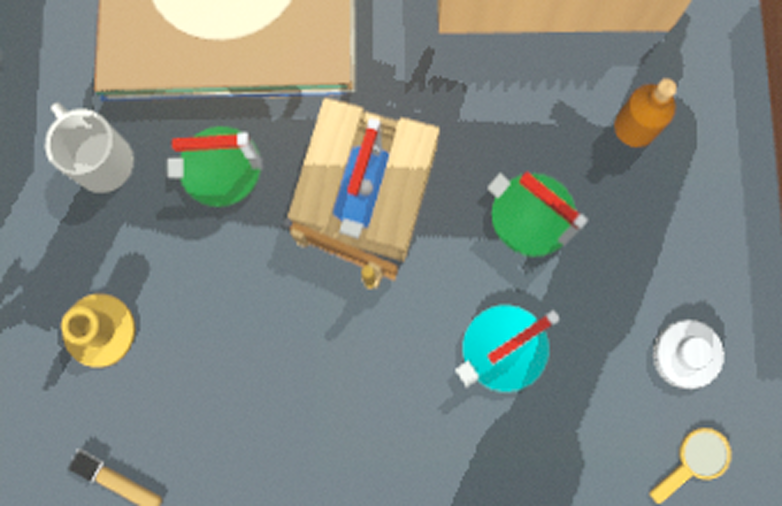

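View pics/s1.png

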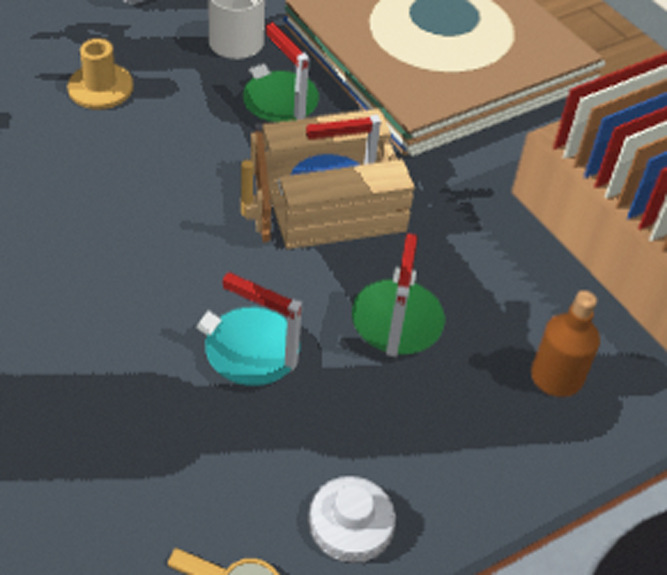

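The top crop shows four dish-like things. In original-image pixels:
- Blue dish in the crate, at (308,148).
- Green dish at (244,141).
- Green dish at (383,162).
- Turquoise dish at (370,219).

Only the one in the crate is blue, so that's the target. The ball is visible in it and its lip points at the gate. The bearing housing is at (192,216), on the left (+y). The brass peg is at crop (371,275). Next I'll pin down the crate frame.

```bash
python3 - <<'E'
from h import *
from scipy.optimize import minimize
s=manip.state()
for nm in("top","side"):
  d=np.load(nm+"0.npy");P,u,v=cloud(nm,None,None,d);im=np.load(nm+"i.npy")[v,u].astype(int)
  box=(P[:,0]>.53)&(P[:,0]<.76)&(P[:,1]>-.08)&(P[:,1]<.13)
  Q=P[box&(abs(P[:,2]-.076)<.004)][:,:2]
  for yaw in(-15,-17):
    a=np.radians(yaw);ex=np.array([np.cos(a),np.sin(a)]);ey=np.array([-ex[1],ex[0]])
    q=np.c_[Q@ex,Q@ey];m=np.median(q,0);q=q[(abs(q-m)<.085).all(1)]
    hx=np.histogram(q[:,0],np.arange(.53,.75,.005));hy=np.histogram(q[:,1],np.arange(.1,.32,.005))
    print(nm,yaw,"x",[(round(e,3),int(n)) for e,n in zip(hx[1],hx[0]) if n]);print("y",[(round(e,3),int(n)) for e,n in zip(hy[1],hy[0]) if n])
    for p in([.548,.016],[.669,.023]): print(np.round([ex@p,ey@p],3))
print(Rt(s["tool_rot"]).round(3), s["tool_pos"])
Rm=Rt(s["tool_rot"]);print("to peg(mm), tool:",(Rm.T@(np.array([.548,.015,.16])-s["tool_pos"])*1000).round())
E
```

```text
top -15 x [(np.float64(0.555), 8), (np.float64(0.56), 8), (np.float64(0.565), 18), (np.float64(0.57), 60), (np.float64(0.575), 64), (np.float64(0.58), 67), (np.float64(0.585), 63), (np.float64(0.59), 62), (np.float64(0.595), 62), (np.float64(0.6), 64), (np.float64(0.605), 67), (np.float64(0.61), 62), (np.float64(0.615), 63), (np.float64(0.62), 62), (np.float64(0.625), 64), (np.float64(0.63), 67), (np.float64(0.635), 58), (np.float64(0.64), 66), (np.float64(0.645), 61), (np.float64(0.65), 61), (np.float64(0.655), 64), (np.float64(0.66), 67), (np.float64(0.665), 59), (np.float64(0.67), 62), (np.float64(0.675), 66), (np.float64(0.68), 65), (np.float64(0.685), 61), (np.float64(0.69), 65), (np.float64(0.695), 59), (np.float64(0.7), 62), (np.float64(0.705), 65), (np.float64(0.71), 62), (np.float64(0.715), 35)]
y [(np.float64(0.12), 2), (np.float64(0.125), 72), (np.float64(0.13), 105), (np.float64(0.135), 100), (np.float64(0.14), 98), (np.float64(0.145), 100), (np.float64(0.15), 99), (np.float64(0.155), 98), (np.float64(0.16), 101), (np.float64(0.165), 100), (np.float64(0.17), 68), (np.floa
[... 4056 characters left out ...]
64(0.145), 44), (np.float64(0.15), 55), (np.float64(0.155), 73), (np.float64(0.16), 61), (np.float64(0.165), 69), (np.float64(0.17), 48), (np.float64(0.175), 66), (np.float64(0.18), 66), (np.float64(0.185), 68), (np.float64(0.19), 53), (np.float64(0.195), 14), (np.float64(0.205), 1), (np.float64(0.21), 5), (np.float64(0.215), 2), (np.float64(0.22), 1), (np.float64(0.235), 15), (np.float64(0.24), 41), (np.float64(0.245), 49), (np.float64(0.25), 21), (np.float64(0.255), 22), (np.float64(0.26), 22), (np.float64(0.265), 14)]
[0.519 0.176]
[0.633 0.218]
[[-0.957  0.29   0.   ]
 [ 0.29   0.957  0.   ]
 [-0.     0.    -1.   ]] [0.18098902 0.5982163  0.23131854]
to peg(mm), tool: [-520. -452.   71.]
```

>>> {"method": "servo_tool", "body": {
  "motion": [1,-0.45,-0.38,0,0,1,-0.867,-0.753,0,0,1,-0.867,-0.753,0,0]
}}

```text
time: 1.27
tool_pos: [0.2557, 0.4794, 0.2313]
tool_rot: [0.0, 0.148, 0.989, -0.0]
contact_force: [0.2, 1.0, -0.6]
gripper_width: 1.002
grasp_force: 0.0
```

>>> {"method": "servo_tool", "body": {
  "motion": [1,-0.45,-0.38,0,0,1,-0.867,-0.753,0,0,1,-0.867,-0.753,0,0]
}}

```text
time: 1.65
tool_pos: [0.3291, 0.3633, 0.2316]
tool_rot: [0.0, 0.148, 0.989, 0.0]
contact_force: [-1.0, -0.5, 0.0]
gripper_width: 1.001
grasp_force: 0.0
```

>>> {"method": "servo_tool", "body": {
  "motion": [1,-0.45,-0.38,0,0,1,-0.867,-0.753,0,0,1,-0.867,-0.753,0,0]
}}

```text
time: 2.02
tool_pos: [0.4025, 0.247, 0.2316]
tool_rot: [0.0, 0.148, 0.989, 0.0]
contact_force: [-0.7, 0.5, -1.0]
gripper_width: 1.0
grasp_force: 0.0
```

>>> {"method": "servo_tool", "body": {
  "motion": [1,-0.45,-0.38,0,0,1,-0.867,-0.753,0,0,1,-0.867,-0.753,0,0]
}}

```text
time: 2.4
tool_pos: [0.4759, 0.1307, 0.2314]
tool_rot: [-0.0, 0.148, 0.989, 0.0]
contact_force: [-0.5, -0.3, 0.6]
gripper_width: 1.001
grasp_force: 0.0
```

>>> {"method": "servo_tool", "body": {
  "motion": [1,-0.45,-0.38,0,0,1,-0.867,-0.753,0,0,1,-0.867,-0.753,0,0,1,-0.867,-0.753,0,0]
}}

```text
time: 2.9
tool_pos: [0.5481, 0.0163, 0.231]
tool_rot: [-0.001, 0.146, 0.989, 0.001]
contact_force: [-0.6, 0.7, -0.6]
gripper_width: 0.999
grasp_force: 0.0
```

```bash
python3 - <<'E'
from h import *
s=manip.state();im,d=eyes.grab_frame("wrist");save("w0.png",im)
P,u,v=cloud("wrist",None,s,d)
near=(np.hypot(P[:,0]-.548,P[:,1]-.016)<.03)&(P[:,2]>.112)&(P[:,2]<.13)
print(near.sum(),np.median(P[near],0) if near.any() else 0,P[near].min(0),P[near].max(0))
E
```

```text
194 [0.54954103 0.01952699 0.12325235] [0.54415485 0.01255368 0.11221247] [0.55734944 0.02582497 0.12555626]
```

View pics/w0.png

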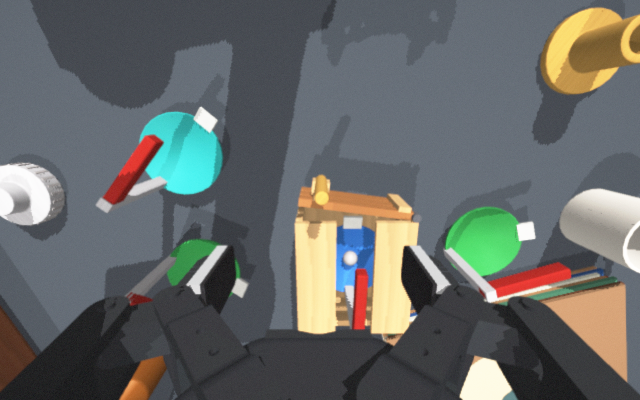

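The wrist view shows the peg at (320,190), the blue dish with its ball at (350,260), and the fingers on either side. I'll lower onto the peg.

>>> {"method": "servo_tool", "body": {
  "motion": [1,-0.01,0.02,0.4,0,1,-0.01,0.02,0.8,0,1,-0.01,0.02,1,0]
}}

```text
time: 3.32
tool_pos: [0.5473, 0.0197, 0.1081]
tool_rot: [-0.002, 0.145, 0.989, 0.0]
contact_force: [-0.1, -0.5, 0.3]
gripper_width: 1.002
grasp_force: 0.0
```

>>> {"method": "servo_tool", "body": {
  "motion": [1,0,0,0.18,0,0,0,0,0.18,0,-1,0,0,0.18,0,-1,0,0,0.18,0,-1,0,0,0.18,0]
}}

```text
time: 3.95
tool_pos: [0.5515, 0.0183, 0.0911]
tool_rot: [0.002, 0.147, 0.989, 0.002]
contact_force: [5.0, 8.8, 5.7]
gripper_width: 0.148
grasp_force: 45.2
```

>>> {"method": "servo_tool", "body": {
  "motion": [-1,0,0,0,0,-1,0,0,0,0,-1,0,0,0,0]
}}

```text
time: 4.32
tool_pos: [0.5517, 0.0182, 0.0912]
tool_rot: [0.002, 0.147, 0.989, 0.002]
contact_force: [4.0, 5.5, 0.6]
gripper_width: 0.138
grasp_force: 58.5
```

>>> {"method": "servo_tool", "body": {
  "motion": [-1,0.132,0.053,0,0.191,-1,0.255,0.125,0,0.382,-1,0.366,0.215,0,0.573,-1,0.462,0.32,0,0.764,-1,0.542,0.438,0,0.956]
}}

```text
time: 4.95
tool_pos: [0.5053, 0.087, 0.0913]
tool_rot: [0.003, 0.501, 0.865, 0.002]
contact_force: [10.8, 2.7, -4.8]
gripper_width: 0.141
grasp_force: 59.2
```

>>> {"method": "servo_tool", "body": {
  "motion": [-1,0.132,0.053,0,0.191,-1,0.255,0.125,0,0.382,-1,0.366,0.215,0,0.573,-1,0.462,0.32,0,0.764,-1,0.542,0.438,0,0.956]
}}

```text
time: 5.58
tool_pos: [0.5179, 0.1689, 0.0913]
tool_rot: [0.002, 0.783, 0.622, 0.002]
contact_force: [6.5, -3.7, -0.7]
gripper_width: 0.143
grasp_force: 59.6
```

>>> {"method": "servo_tool", "body": {
  "motion": [-1,0,0,0,0]
}}

```text
time: 5.7
tool_pos: [0.518, 0.1692, 0.0912]
tool_rot: [0.002, 0.782, 0.623, 0.002]
contact_force: [4.2, -1.6, 0.9]
gripper_width: 0.139
grasp_force: 59.7
```

>>> {"method": "servo_tool", "body": {
  "motion": [-0.4,0,0,0,0,0,0,0,0,0,0.4,0,0,0,0,0.4,0,0,-0.3,0,1,0,0,-0.8,0]
}}

```text
time: 6.32
tool_pos: [0.5134, 0.1684, 0.1836]
tool_rot: [-0.002, 0.782, 0.623, -0.003]
contact_force: [1.4, 0.6, 0.9]
gripper_width: 0.885
grasp_force: 0.0
```

>>> {"method": "servo_tool", "body": {
  "motion": [1,0,0,-0.2,-0.2,1,0,0,-0.2,-0.4,1,0,0,-0.2,-0.6,1,0,0,-0.2,-0.8,1,0,0,-0.2,-0.956]
}}

```text
time: 6.95
tool_pos: [0.5154, 0.1688, 0.2096]
tool_rot: [-0.0, 0.497, 0.868, -0.0]
contact_force: [1.0, 0.2, 0.3]
gripper_width: 1.0
grasp_force: 0.0
```

>>> {"method": "servo_tool", "body": {
  "motion": [1,0,0,0,-0.2,1,0,0,0,-0.4,1,0,0,0,-0.6,1,0,0,0,-0.8,1,0,0,0,-0.956]
}}

```text
time: 7.58
tool_pos: [0.5154, 0.1688, 0.2095]
tool_rot: [-0.0, 0.144, 0.99, -0.0]
contact_force: [-0.7, 0.3, -0.8]
gripper_width: 1.004
grasp_force: 0.0
```

```bash
cat > look.py <<'E'
from h import *
import sys
s=manip.state();im,d=eyes.grab_frame("wrist");save(sys.argv[1],im)
P,u,v=cloud("wrist",None,s,d);c=im[v,u].astype(int)
for nm,(P,c) in {"wrist":(P,c)}.items():
  box=(P[:,0]>.45)&(P[:,0]<.78)&(P[:,1]>-.06)&(P[:,1]<.13)&(P[:,2]>.1)&(P[:,2]<.14)
  red=box&(c[:,0]>1.8*c[:,1])&(c[:,0]>1.8*c[:,2]);Q=P[red]
  a=np.radians(-17);ex=np.array([np.cos(a),np.sin(a)]);ey=np.array([-ex[1],ex[0]])
  q=np.c_[Q[:,:2]@ex,Q[:,:2]@ey];print(len(Q),"u",np.percentile(q[:,0],[0,2,50,98,100]).round(3),"v",np.percentile(q[:,1],[2,50,98]).round(4),"z",np.percentile(Q[:,2],[2,50,98]).round(3))
  w,V=np.linalg.eigh(np.cov(Q[:,:2].T));print("dir",np.degrees(np.arctan(V[1,1]/V[0,1])))
  peg=(P[:,0]>.44)&(P[:,0]<.6)&(P[:,1]>.11)&(P[:,1]<.22)&(P[:,2]>.1)&(P[:,2]<.128);print("peg",peg.sum(),np.median(P[peg],0).round(3) if peg.any() else 0)
print(s["tool_pos"],s["joint_pos"].round(2))
E
python3 look.py w1.png
```

```text
Traceback (most recent call last):
  File "look.py", line 9, in <module>
    q=np.c_[Q[:,:2]@ex,Q[:,:2]@ey];print(len(Q),"u",np.percentile(q[:,0],[0,2,50,98,100]).round(3),"v",np.percentile(q[:,1],[2,50,98]).round(4),"z",np.percentile(Q[:,2],[2,50,98]).round(3))
                                                    ~~~~~~~~~~~~~^^^^^^^^^^^^^^^^^^^^^^^^
IndexError: index -1 is out of bounds for axis 0 with size 0
```

View pics/w1.png

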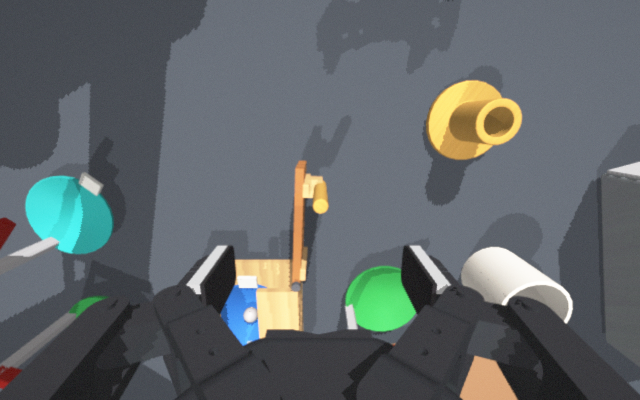

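The gate now stands about square to the crate front: its slat runs along column 300, with the peg at (320,195). Next I go above the dish's bar.

>>> {"method": "servo_tool", "body": {
  "motion": [1,-0.4,-0.2,-0.1,0,1,-0.79,-0.4,-0.2,0]
}}

```text
time: 7.88
tool_pos: [0.5929, 0.0949, 0.2338]
tool_rot: [-0.0, 0.147, 0.989, 0.0]
contact_force: [-0.3, 0.2, 0.8]
gripper_width: 0.996
grasp_force: 0.0
```

>>> {"method": "servo_tool", "body": {
  "motion": [1,-0.4,-0.2,0,0,1,-0.79,-0.4,0,0,1,-0.79,-0.4,0,0]
}}

```text
time: 8.25
tool_pos: [0.6706, 0.0192, 0.2326]
tool_rot: [-0.001, 0.149, 0.989, -0.0]
contact_force: [-0.4, -0.2, 0.2]
gripper_width: 0.998
grasp_force: 0.0
```

```bash
python3 look.py w2.png
```

```text
933 u [0.601 0.601 0.636 0.674 0.676] v [0.2143 0.2199 0.2254] z [0.125 0.127 0.129]
dir -17.64548899343577
peg 0 0
[0.67060311 0.01924166 0.23256037] [-0.08  0.16  1.5  -0.    1.49 -1.35]
```

View pics/w2.png

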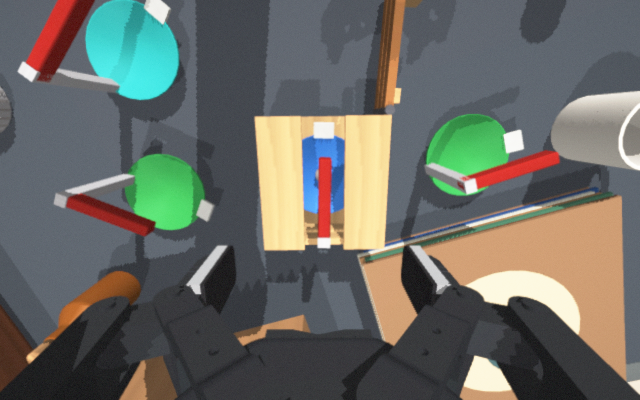

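The bar is centred under the tool (column 324), about 5 mm off in tool y. Lowering to the bar's height and gripping.

>>> {"method": "servo_tool", "body": {
  "motion": [1,0,0.04,0.4,0.013,1,0,0.04,0.8,0.013,1,0,0.04,0.95,0.013]
}}

```text
time: 8.68
tool_pos: [0.6676, 0.0279, 0.1158]
tool_rot: [-0.003, 0.151, 0.988, -0.0]
contact_force: [0.1, -0.2, -0.1]
gripper_width: 0.999
grasp_force: 0.0
```

>>> {"method": "servo_tool", "body": {
  "motion": [1,0,0,0.16,0,1,0,0,0.16,0,-0.3,0,0,0.16,0,-0.6,0,0,0.16,0,-0.6,0,0,0.16,0]
}}

```text
time: 9.3
tool_pos: [0.6714, 0.0266, 0.1017]
tool_rot: [0.001, 0.151, 0.988, 0.0]
contact_force: [0.4, 0.1, 0.2]
gripper_width: 0.38
grasp_force: 0.0
```

>>> {"method": "servo_tool", "body": {
  "motion": [-0.7,0,0,0,0,-0.8,0,0,0,0,-1,0,0,0,0,-1,0,0,0,0,-1,0,0,0,0]
}}

```text
time: 9.93
tool_pos: [0.671, 0.0264, 0.101]
tool_rot: [0.0, 0.151, 0.988, -0.0]
contact_force: [-0.4, -2.0, 3.1]
gripper_width: 0.128
grasp_force: 59.3
```

```bash
python3 look.py w3.png; python3 -c "
from h import *
for r in models.regions_of('wrist','ball_center')[:3]: print(r['p'],r['pixel'],r['mask'].sum())"
```

```text
3294 u [0.6   0.601 0.629 0.667 0.67 ] v [0.2162 0.2216 0.2271] z [0.119 0.128 0.129]
dir -17.466490341360643
peg 0 0
[0.67102387 0.02644638 0.1009702 ] [-0.07  0.26  1.6  -0.    1.27 -1.34]
```

View pics/w3.png

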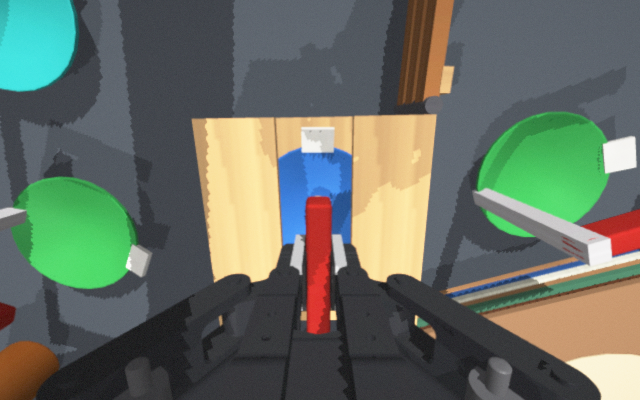

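The fingers hold the red bar at mid-length (column 318) with a 59 N grip. Now a gentle 14 mm lift, then the draw-out with smooth speed ramps so the ball stays put.

>>> {"method": "servo_tool", "body": {
  "motion": [-1,0,0,-0.012,0,-1,0,0,-0.04,0,-1,0,0,-0.075,0,-1,0,0,-0.105,0,-1,0,0,-0.117,0]
}}

```text
time: 10.65
tool_pos: [0.6709, 0.0267, 0.1149]
tool_rot: [0.0, 0.151, 0.988, 0.0]
contact_force: [-0.1, -0.1, -2.5]
gripper_width: 0.129
grasp_force: 58.4
```

>>> {"method": "servo_tool", "body": {
  "motion": [-1,0.012,0,0,0,-1,0.04,-0.002,0,0,-1,0.09,-0.005,0,0,-1,0.15,-0.01,0,0,-1,0.22,-0.013,0,0]
}}

```text
time: 11.28
tool_pos: [0.6444, 0.0332, 0.1145]
tool_rot: [-0.0, 0.151, 0.988, -0.0]
contact_force: [0.5, 0.0, -3.8]
gripper_width: 0.13
grasp_force: 58.4
```

>>> {"method": "servo_tool", "body": {
  "motion": [-1,0.075,-0.002,0,0,-1,0.15,-0.004,0,0,-1,0.225,-0.006,0,0,-1,0.3,-0.008,0,0,-1,0.375,-0.01,0,0]
}}

```text
time: 11.9
tool_pos: [0.6012, 0.0456, 0.1146]
tool_rot: [0.0, 0.151, 0.988, 0.0]
contact_force: [1.2, 0.4, -2.9]
gripper_width: 0.129
grasp_force: 58.4
```

>>> {"method": "servo_tool", "body": {
  "motion": [-1,0.075,0,0,0,-1,0.15,0,0,0,-1,0.225,0,0,0,-1,0.3,0,0,0,-1,0.375,0,0,0]
}}

```text
time: 12.52
tool_pos: [0.5583, 0.059, 0.1146]
tool_rot: [0.0, 0.151, 0.988, -0.0]
contact_force: [0.2, -0.3, -2.5]
gripper_width: 0.127
grasp_force: 58.4
```

>>> {"method": "servo_tool", "body": {
  "motion": [-1,0.075,0,0,0,-1,0.15,0,0,0,-1,0.225,0,0,0,-1,0.3,0,0,0,-1,0.375,0,0,0]
}}

```text
time: 13.15
tool_pos: [0.5154, 0.0725, 0.1146]
tool_rot: [0.0, 0.151, 0.988, 0.0]
contact_force: [-0.9, 0.4, -3.9]
gripper_width: 0.129
grasp_force: 58.4
```

>>> {"method": "servo_tool", "body": {
  "motion": [-1,0.07,0,0,0,-1,0.125,0,0,0,-1,0.165,0,0,0,-1,0.185,0,0,0,-1,0.19,0,0,0]
}}

```text
time: 13.78
tool_pos: [0.4942, 0.0792, 0.1146]
tool_rot: [0.0, 0.151, 0.988, 0.0]
contact_force: [0.5, 0.2, -2.7]
gripper_width: 0.127
grasp_force: 58.4
```

```bash
python3 - <<'E'
from h import *
s=manip.state();print(s["tool_pos"],s["time"],s["contact_force"])
ims=[]
for n,(r,c) in {"side":((120,300),(230,430)),"wrist":((0,400),(0,640))}.items():
    im,d=eyes.grab_frame(n)
    c0,T=campose(n,manip.state())
    for x in models.regions_of(n,"ball_center")[:2]:
        P,_,_=cloud(n,x["mask"],s,d);print(n,round(x["p"],2),np.round(x["pixel"]),np.median(P,0).round(3))
    ims.append(cv2.resize(im[r[0]:r[1],c[0]:c[1]],(400,360)))
save("c4.png",np.hstack(ims))
E
```

```text
[0.49416392 0.07917771 0.11461604] 13.775 [ 0.54345499  0.17966258 -2.67107729]
side 0.45 [309. 197.] [0.491 0.073 0.041]
side 0.28 [329. 177.] [0.579 0.12  0.04 ]
```

View pics/c4.png

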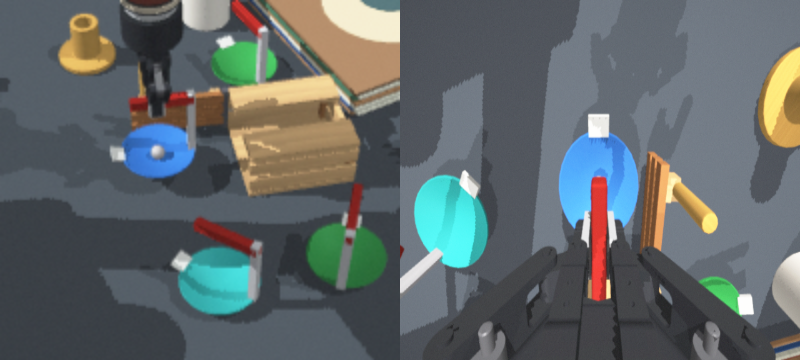

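Left panel: the dish is out of the mouth and level, with the ball in its middle at (158,152). Right panel: the open gate, clear of the dish. Now lift, then turn.

>>> {"method": "servo_tool", "body": {
  "motion": [-1,0.01,0,-0.015,0,-1,0.02,0,-0.05,0,-1,0.04,0,-0.1,0,-1,0.06,0,-0.16,0,-1,0.08,0,-0.22,0]
}}

```text
time: 14.6
tool_pos: [0.4849, 0.0821, 0.1417]
tool_rot: [0.0, 0.151, 0.988, 0.0]
contact_force: [0.0, -0.5, -2.6]
gripper_width: 0.127
grasp_force: 58.4
```

>>> {"method": "servo_tool", "body": {
  "motion": [-1,0.02,0,-0.067,0,-1,0.04,0,-0.133,0,-1,0.06,0,-0.2,0,-1,0.08,0,-0.267,0,-1,0.1,0,-0.333,0]
}}

```text
time: 15.22
tool_pos: [0.4734, 0.0857, 0.1814]
tool_rot: [0.0, 0.151, 0.988, 0.0]
contact_force: [1.0, -0.0, -3.7]
gripper_width: 0.126
grasp_force: 58.4
```

>>> {"method": "servo_tool", "body": {
  "motion": [-1,0.02,0,-0.067,0,-1,0.04,0,-0.133,0,-1,0.05,0,-0.2,0,-1,0.06,0,-0.267,0,-1,0.065,0,-0.333,0]
}}

```text
time: 15.85
tool_pos: [0.466, 0.088, 0.2214]
tool_rot: [0.0, 0.151, 0.988, -0.0]
contact_force: [0.0, 0.1, -2.4]
gripper_width: 0.127
grasp_force: 58.4
```

>>> {"method": "servo_tool", "body": {
  "motion": [-1,0,0,-0.067,0,-1,0,0,-0.133,0,-1,0,0,-0.2,0,-1,0,0,-0.267,0,-1,0,0,-0.333,0]
}}

```text
time: 16.48
tool_pos: [0.4661, 0.0879, 0.2613]
tool_rot: [-0.0, 0.151, 0.988, -0.0]
contact_force: [-0.5, 0.9, -2.6]
gripper_width: 0.129
grasp_force: 58.4
```

>>> {"method": "servo_tool", "body": {
  "motion": [-1,0,0,-0.06,0,-1,0,0,-0.105,0,-1,0,0,-0.135,0,-1,0,0,-0.15,0,-1,0,0,-0.155,0]
}}

```text
time: 17.1
tool_pos: [0.466, 0.0879, 0.2793]
tool_rot: [-0.0, 0.151, 0.988, -0.0]
contact_force: [0.4, 0.3, -3.7]
gripper_width: 0.129
grasp_force: 58.4
```

>>> {"method": "servo_tool", "body": {
  "motion": [-1,0,0,0,0.022,-1,0,0,0,0.067,-1,0,0,0,0.133,-1,0,0,0,0.222,-1,0,0,0,0.333]
}}

```text
time: 17.73
tool_pos: [0.466, 0.0879, 0.2793]
tool_rot: [-0.0, 0.281, 0.96, -0.0]
contact_force: [0.4, -0.1, -2.4]
gripper_width: 0.126
grasp_force: 58.4
```

>>> {"method": "servo_tool", "body": {
  "motion": [-1,0,0,0,0.133,-1,0,0,0,0.267,-1,0,0,0,0.4,-1,0,0,0,0.533,-1,0,0,0,0.667]
}}

```text
time: 18.35
tool_pos: [0.466, 0.088, 0.2793]
tool_rot: [-0.0, 0.52, 0.854, -0.0]
contact_force: [-0.7, -0.9, -2.5]
gripper_width: 0.126
grasp_force: 58.4
```

>>> {"method": "servo_tool", "body": {
  "motion": [-1,0,0,0,0.133,-1,0,0,0,0.267,-1,0,0,0,0.4,-1,0,0,0,0.533,-1,0,0,0,0.667]
}}

```text
time: 18.98
tool_pos: [0.466, 0.0879, 0.2793]
tool_rot: [-0.0, 0.724, 0.69, -0.0]
contact_force: [-1.2, 0.3, -3.5]
gripper_width: 0.125
grasp_force: 58.4
```

>>> {"method": "servo_tool", "body": {
  "motion": [-1,0,0,0,0.111,-1,0,0,0,0.2,-1,0,0,0,0.278,-1,0,0,0,0.322,-1,0,0,0,0.333]
}}

```text
time: 19.6
tool_pos: [0.4661, 0.088, 0.2794]
tool_rot: [-0.0, 0.806, 0.592, -0.0]
contact_force: [-0.3, 0.0, -3.1]
gripper_width: 0.123
grasp_force: 58.4
```

>>> {"method": "servo_tool", "body": {
  "motion": [-1,0,0,0,0,-1,0,0,0,0,-1,0,0,0,0,-1,0,0,0,0,-1,0,0,0,0]
}}

```text
time: 20.23
tool_pos: [0.4661, 0.088, 0.2794]
tool_rot: [0.0, 0.806, 0.592, -0.0]
contact_force: [-0.4, -0.7, -3.9]
gripper_width: 0.133
grasp_force: 58.4
```

```bash
python3 - <<'E'
from h import *
s=manip.state();print(s["tool_pos"],s["time"],s["contact_force"],s["ft_torque"],np.abs(s["joint_vel"]).max())
ims=[]
for n,(r,c) in {"side":((100,280),(220,420)),"top":((90,290),(190,412))}.items():
    im,d=eyes.grab_frame(n)
    for l in("ball_center","dish_lip","gate_grip"):
      for x in models.regions_of(n,l)[:2]:
        P,_,_=cloud(n,x["mask"],s,d);print(n,l,round(x["p"],2),np.round(x["pixel"]),np.median(P,0).round(3))
    if n=="side":
        P,u,v=cloud(n,None,s,d);k=im[v,u].astype(int)
        b=(k[:,2]>1.7*k[:,0])&(k[:,2]>1.35*k[:,1])&(P[:,2]>.12)&(abs(P[:,0]-.46)<.1)&(abs(P[:,1]-.09)<.1);print("blue",b.sum(),P[b].min(0).round(3),P[b].max(0).round(3))
    ims.append(cv2.resize(im[r[0]:r[1],c[0]:c[1]],(400,360)))
save("c5.png",np.hstack(ims))
E
```

```text
[0.46607806 0.08795318 0.27941794] 20.225 [-0.37932518 -0.65291997 -3.91017134] [-0.01338331 -0.04480283  0.02277252] 0.017644346366522984
side dish_lip 0.98 [339. 258.] [ 0.474 -0.139  0.015]
side dish_lip 0.93 [401. 246.] [ 0.63  -0.184  0.016]
side gate_grip 0.65 [322. 175.] [0.553 0.13  0.046]
blue 700 [0.415 0.035 0.189] [0.515 0.141 0.283]
top dish_lip 0.96 [371. 220.] [ 0.47  -0.14   0.017]
top dish_lip 0.93 [383. 164.] [ 0.629 -0.178  0.017]
top gate_grip 0.6 [294. 224.] [0.451 0.045 0.208]
```

View pics/c5.png

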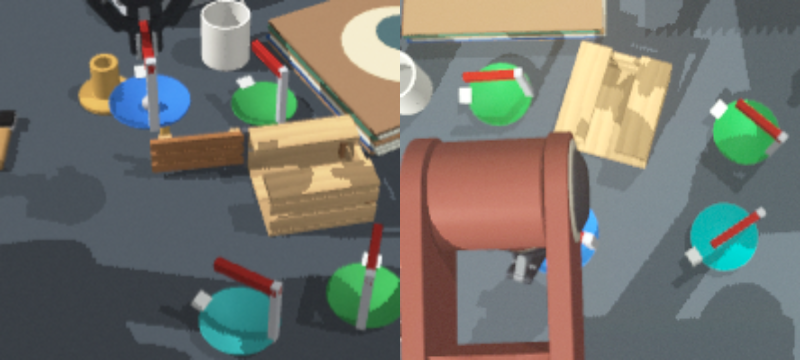

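The side view shows the dish level and high in front of the crate. Its lip faces +y at (140,72), the ball is in the middle at (148,103), partly behind the post, and the gate stands open. Nothing else has moved, so I'm handing it in.

```bash
python3 -c "
from plant import job_done; print(job_done())"
```

```text
the job is handed in; nothing more can be done
None
```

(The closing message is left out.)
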